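Find the heavier tub on the beam scale and lift it off

TASK

Two sealed tubs of sanding discs stand on the pans of the arrested beam scale. Swing the red lever over to release the beam, let it tip fully to show which tub is heavier, and swing the lever fully back so that the beam is arrested level again, all before touching either tub. Then lift the heavier tub by its grip at least 6 cm clear of its pan and finish while holding it there, level and still, with the lighter tub left standing on its pan and everything else on the table undisturbed.

Things in the scene. Friction and masses are not known exactly. Their poses are not given: they have to be found in the camera images.
- scale: Grey beam scale fixed to the table; origin at table height under its beam's middle. Base 225 (x) x 270 (y) x 20 mm. Own axes: the lever side, facing the robot, is -x; the beam runs along y; z up. The blue beam (30 mm wide, 320 long, top 95 mm up) pivots in grey cheeks (104 mm high). Steel pans, 130 mm across, at y = +150 and -150 mm, tops 108 mm up when level, stay level as it tips.
- arrest (a joint): Angle of the red-knobbed arrest lever, rad: 0 = beam arrested (knob leans to the robot, the scale's -x), 0.9 = fully released (knob leans to the scale's +x); starts near 0. Hinge along the scale's y at its x = -105 mm, y = 0, 45 mm up. Upright at 0.45. Stays where left; moving it takes 2 to 6 N at the knob. The beam is fully free above about 0.7.
- arrest_tip (a point): Centre of the lever's red ball knob, 26 mm across, 75 mm from the lever's hinge on a 10 mm rod; about 113 mm above the table at both ends of its swing, 120 mm when upright. From 0 to 0.9 it travels 65 mm along the scale's +x.
- beam (a joint): Tip of the beam, rad: 0 = level; positive = the end at the scale's +y is up and the end at -y is down. Stops at +0.12 and -0.12, each pan then 18 mm up or down. Damped: it takes about a second to tip.
- tub_blue_center (a point): Centre (half-way up the body) of the sealed white plastic tub with the blue lid: 92 to 110 mm across, 91 mm high to the lid's top, this point 45.5 mm above its underside. It stands on either pan. Weighs about 0.6 or 0.3 kg with the unseen sanding discs inside; either tub may be the heavier. z = its axis, up.
- tub_blue_grip (a point): Middle of the rigid grip of the blue-lidded tub: a black bar 62 mm long along this frame's y, 15 by 15 mm in section, on a stiff steel bail that rises from the tub's sides and does not swing. 90.5 mm above the tub's centre; its underside is 37 mm above the lid.
- tub_yellow_center (a point): Centre (half-way up the body) of the sealed white plastic tub with the yellow lid: 92 to 110 mm across, 91 mm high to the lid's top, this point 45.5 mm above its underside. It stands on either pan. Weighs about 0.6 or 0.3 kg with the unseen sanding discs inside; either tub may be the heavier. z = its axis, up.
- tub_yellow_grip (a point): Middle of the rigid grip of the yellow-lidded tub: a black bar 62 mm long along this frame's y, 15 by 15 mm in section, on a stiff steel bail that rises from the tub's sides and does not swing. 90.5 mm above the tub's centre; its underside is 37 mm above the lid.
- tape_a: Bystander, leave alone: yellow tape roll lying flat, 110 mm across, 48 mm high; origin at its underside (centre).
- tape_b: Bystander, leave alone: brown tape roll lying flat, 110 mm across, 48 mm high; origin at its underside (centre).
- belt_box: Bystander, leave alone: brown cardboard box, 90 x 140 x 60 mm; origin at its underside (centre).
- jar: Bystander, leave alone: upright jar with black cap, 80 mm across, 100 mm high; origin at its underside (centre).
- block: Bystander, leave alone: cork sanding block, 70 x 120 x 35 mm; origin at its underside (centre).
- spatula: Bystander, leave alone: spatula lying flat; origin at its underside.
Mind the look-alikes: they are no part of the job. What is shaped like the part that bears tub_blue_center but pink is not meant. Leave any turquoise look-alike of the part that bears tub_yellow_center alone.

How it is judged (in metres and radians):
On the way, in this order (a step that is already met when the one before it is completed fails the run):
1. lever swung over and the beam tipped fully to one side, both tubs standing free on the pans (value of joint arrest above 0.6 rad and (value of joint beam above 0.1 rad or value of joint beam below -0.1 rad) and contact force between each of tub_blue, tub_yellow and scale above 1 N and contact force between the fingers and tub_blue below 0.5 N and contact force between the fingers and tub_yellow below 0.5 N), for 0.3 s.
2. lever back and the beam arrested level, both tubs standing free on the pans (value of joint arrest below 0.15 rad and value of joint beam between -0.035 and 0.035 rad and contact force between each of tub_blue, tub_yellow and scale above 1 N and contact force between the fingers and tub_blue below 0.5 N and contact force between the fingers and tub_yellow below 0.5 N), for 0.2 s.
At the end, for the whole second after the job is handed in: Lever under 0.15 and beam within 0.035 rad of level; heavier tub in the fingers (over 2 N), centre over 195 mm high, tilt under 0.14 rad, slower than 0.03 m/s and 0.25 rad/s, touching neither scale nor other tub; lighter tub untouched, upright on its pan (1 to 4.2 N), moved under 20 mm (value of joint arrest below 0.15 rad and value of joint beam between -0.035 and 0.035 rad and ((height (world z) of tub_blue_center above 0.195 m and angle between tub_blue_center's own z axis and vertical below 0.14 rad and linear speed of tub_blue below 0.03 m/s and angular speed of tub_blue below 0.25 rad/s and contact force between the fingers and tub_blue above 2 N and contact force between tub_blue and scale below 0.1 N and contact force between each of tub_blue, the fingers and tub_yellow below 0.1 N and contact force between tub_yellow and scale between 1 and 4.2 N and distance of tub_yellow_center from where it was at the start of the episode below 0.02 m and angle between tub_yellow_center's own z axis and vertical below 0.1 rad) or (height (world z) of tub_yellow_center above 0.195 m and angle between tub_yellow_center's own z axis and vertical below 0.14 rad and linear speed of tub_yellow below 0.03 m/s and angular speed of tub_yellow below 0.25 rad/s and contact force between the fingers and tub_yellow above 2 N and contact force between tub_yellow and scale below 0.1 N and contact force between each of tub_yellow, the fingers and tub_blue below 0.1 N and contact force between tub_blue and scale between 1 and 4.2 N and distance of tub_blue_center from where it was at the start of the episode below 0.02 m and angle between tub_blue_center's own z axis and vertical below 0.1 rad))); the arm keeps its last pose, push and grip.
It fails at once if a tub gripped or pushed while the beam is not arrested (value of joint arrest above 0.3 rad and (contact force between the fingers and tub_blue above 1.5 N or contact force between the fingers and tub_yellow above 1.5 N)).
It fails at once if a tub tipped over 0.5 rad (angle between any of tub_blue_center, tub_yellow_center's own z axis and vertical above 0.5 rad).
It fails at once if a bystander moved more than 30 mm (distance of any of tape_a, tape_b, belt_box, jar, block, spatula from where it was at the start of the episode above 0.03 m).
It also fails if it takes over 54 s, if anything falls off the work surface, if the arm or the gripper's body presses on something with over 40 N, if the wrist force passes 120 N, or if a joint passes its speed limit or range.

ROBOT

A 6-joint arm with a two-finger parallel gripper is mounted at the origin on the work surface. World frame = base frame: x ahead of the robot, y to its left, z up, the work surface at z = 0. Lengths are in mm, angles in rad, forces in N, time in s.
With the tool pointing down it reaches from about 275 to 750 mm from the base axis. Payload 10.2 kg.
Tool frame: the origin (TCP) lies between the finger pads; the fingertips stand 17 mm ahead of it and the grasp point (between the pads) lies 2 mm behind it; z points along the fingers, y is the line along which they close (so a half turn about z gives the same grasp; the last joint's range is limited). The gripper opens to 85 mm and grips with 20 to 120 N. Pads are 22 mm wide; open, the fingers measure 114 mm over their backs; the gripper's body (76 mm by 85 mm) begins 54 mm behind the grasp point. The pads swing forward as they close: fully open they stand 13 mm farther back than shut.
Start: joints at [0.969, 0.313, 1.498, -0, 1.331, -0.223], TCP at [194.161, 487.784, 248.294] pointing down, gripper open.
Joint ranges: [-2.94, 2.94], [-0.97, 2.17], [0.19, 2.56], [-1.23, 4.37], [0.02, 3.11], [-2.88, 2.88]. Speed limits (rad/s): [2.39, 2.39, 3.01, 3.14, 3.14, 3.14].

INTERFACE

Orientations are given as a unit quaternion [w, x, y, z].
In Python, from rig import * gives the robot as it stands.
- The arm moves only by the tool step_arm, never from a script. Its argument "commands" is text: rows parted by semicolons, each of 7 numbers parted by spaces: the opening, from 0 (shut) to 1 (fully open), then the shift along the tool's x, y, z in cm, then the turn, a rotation vector about the tool's x, y, z in rad. In form: hand x y z rx ry rz; .... A call has 1 to 20 rows; each row is the pose to reach, as a shift and turn from the pose commanded when the call began, along the tool's axes at that moment; what a row does not reach only later rows make up. A row lasts 1/12 s, in which the tool goes at most 41.7 mm and 7.16 degrees, less where a joint would pass 70% of its speed; a pose out of reach is approached as far as the arm can. A call with a gripper value outside its range is refused whole. The fingers move at their own pace and stop on an object; "newtons" is the grip in N (left out, the last holds). Time passes only in rows, so rows that repeat a pose let the fingers close. It gives the time, the measured TCP pose, the force, the opening and the grip force at its end, in the units of the state.
- sense(): the state, without advancing time (a new reading comes with each control period).
- capture(name): name is "side" or "top"; returns the picture (420x560x3 uint8, red, green, blue); there is no depth.
- camera_model(name): a dict with "mtx" (3x3 intrinsics, pixels), "k1" (the pictures are not rectified: a ray, as slopes to the right and down, at radius r is drawn at 1 + k1 r^2 times it, then the intrinsics apply), "eye" and "rotation" of the camera in the world. Camera axes: x right, y down, z forward; pixel columns grow to the right and rows downward; lengths in mm; the calibration is good to about 2 mm. A picture is of the moment at which its call begins. camera_model takes no time and is no camera call.
- finish_job(): hands the job in; it is judged then, once.
Trained networks look in the newest picture that a camera, given by its name, has taken for a name from the list of things; names that differ only in an ending like _2 or _b are one class to them, and where a whole thing is asked for, a point or a joint stands for the part that bears it (a point fixed in the world has none). Each returns a list of dicts, best first, with "score" (0 to 1); they miss things now and then, are a little off and sometimes report something else, mostly with a low value. They report only what shows in the picture. A call takes as long as a camera call. They do not tell look-alikes from the thing itself.
- search_frame(camera, label): "rect" ([centre column, centre row, width, height] in pixels, round what is visible of it).
- trace(camera, label): "mask" (420x560 bool, what is visible of it) and "rect" ([centre column, centre row, width, height] in pixels, round what is visible of it).
- spot_point(camera, label): "xy" ([column, row] in pixels: a listed point, or the origin of a listed thing).
The state is a dict: "time_s": time; "joints": joint angles; "dq": joint speeds; "tau": joint torques, N m; "eef_pos": TCP position; "ee_rot": TCP orientation; "force": force on the tool from outside, world axes, zero at the start; "wrist_torque": the same for the moment, N m; "grip_width": opening from 0.0 (shut) to 1.0 (fully open); "grip_force": force on a finger pad.
Only numpy, scipy, OpenCV 4.12 (cv2) and the standard library are available. Lean on these libraries where they do the work, as an engineer would, in place of code of your own. Each camera call takes 0.05 s, during which the arm holds its last target. There are 200 camera calls.

## Working session

There is one attempt and no reset: what is moved stays moved. The work goes in short steps, Python scripts to look and compute and a tool call to move; the robot and the scene stay as the last step left them, time stands still between calls to the robot, and variables do not carry over. Pictures are saved under pics/ and viewed, at most 10 in all, crops included, and the job is handed in when it is done.

Besides the shell and the picture viewer there is one more tool, called after "Emit:" as name(argument=value, ...) on one line, values as JSON. step_arm: Moves the arm, as the interface text tells. Its arguments: {"type":"object","properties":{"commands":{"type":"string"},"newtons":{"type":"number"}},"required":["commands"]}

```bash
mkdir -p pics
cat > h.py <<'E'
from rig import *
import numpy as np, cv2
from scipy.spatial.transform import Rotation as R
def ray(cam,px):
    m=camera_model(cam);K=np.array(m["mtx"]);p=np.linalg.solve(K,[px[0],px[1],1])[:2]
    u=p.copy()
    for _ in range(20): u=p/(1+m["k1"]*(u@u))
    d=np.array(m["rotation"])@np.array([u[0],u[1],1]);return np.array(m["eye"]),d/np.linalg.norm(d)
def atz(cam,px,z):
    e,d=ray(cam,px);return e+d*(z-e[2])/d[2]
def tri(a,b):
    (e1,d1),(e2,d2)=ray("side",a),ray("top",b)
    s=np.linalg.lstsq(np.c_[d1,-d2],e2-e1,rcond=None)[0]
    p,q=e1+s[0]*d1,e2+s[1]*d2;return (p+q)/2,np.linalg.norm(p-q)
E
python3 - <<'E'
from h import *
for c in("side","top"):
    im=capture(c);cv2.imwrite(f"pics/{c}0.png",im[:,:,::-1])
    m=camera_model(c);print(c,np.round(m["eye"]),np.round(m["rotation"],2).tolist())
    for l in("tub_blue_grip","tub_yellow_grip","tub_blue_center","tub_yellow_center","arrest_tip","scale"):
        print(l,[(np.round(d["xy"]).tolist(),round(d["score"],2)) for d in spot_point(c,l)])
print(sense())
E
```

```text
side [ -79. -884.  969.] [-0.42, 0.86, -0.26, 0.12]
tub_blue_grip [([323.0, 172.0], 0.93), ([374.0, 233.0], 0.62)]
tub_yellow_grip [([256.0, 134.0], 0.91), ([151.0, 163.0], 0.88)]
tub_blue_center [([325.0, 201.0], 0.86), ([368.0, 257.0], 0.68), ([316.0, 324.0], 0.52), ([422.0, 330.0], 0.23)]
tub_yellow_center [([258.0, 161.0], 0.96), ([156.0, 189.0], 0.61), ([325.0, 200.0], 0.53)]
arrest_tip [([254.0, 208.0], 0.55)]
scale [([290.0, 213.0], 0.73)]
top [ 125.  -38. 1980.] [0.07, -0.69, 0.71, -0.06]
tub_blue_grip [([283.0, 168.0], 0.95), ([334.0, 166.0], 0.58)]
tub_yellow_grip [([145.0, 274.0], 0.91), ([202.0, 184.0], 0.74)]
tub_blue_center [([329.0, 174.0], 0.96), ([283.0, 177.0], 0.79)]
tub_yellow_center [([154.0, 276.0], 0.94), ([205.0, 189.0], 0.68)]
arrest_tip [([251.0, 220.0], 0.46)]
scale [([249.0, 198.0], 0.57)]
{'time_s': 0.7, 'joints': array([ 9.68592339e-01,  3.12895040e-01,  1.49769639e+00, -1.93849661e-05,
        1.33098987e+00, -2.23425632e-01]), 'dq': array([-0.00068023, -0.0004861 , -0.00069491,  0.00105874, -0.00037039,
       -0.0008206 ]), 'tau': array([-2.01538933e-03, -4.12119663e+01, -2.59863049e+01, -2.43323675e-04,
        6.11098694e-04,  5.08909113e-05]), 'eef_pos': array([194.17045807, 487.78239644, 248.29807498]), 'ee_rot': array([1.09021322e-05, 1.88256769e-01, 9.82119844e-01, 1.42367946e-06]), 'force': array([-0.2944409 , -0.44200545, -0.50413428]), 'wrist_torque': array([0.06119841, 0.00388359, 0.01758954]), 'grip_force': 0.0, 'grip_width': 1.0009141848020502}
```

```bash
python3 -c "
import cv2
a=cv2.imread('pics/side0.png');b=cv2.imread('pics/top0.png')
cv2.imwrite('pics/side0c.png',cv2.resize(a[70:370,100:500],None,fx=2,fy=2))
cv2.imwrite('pics/top0c.png',cv2.resize(b[110:310,110:376],None,fx=3,fy=3))"
```

```text
(no output)
```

View pics/side0c.png

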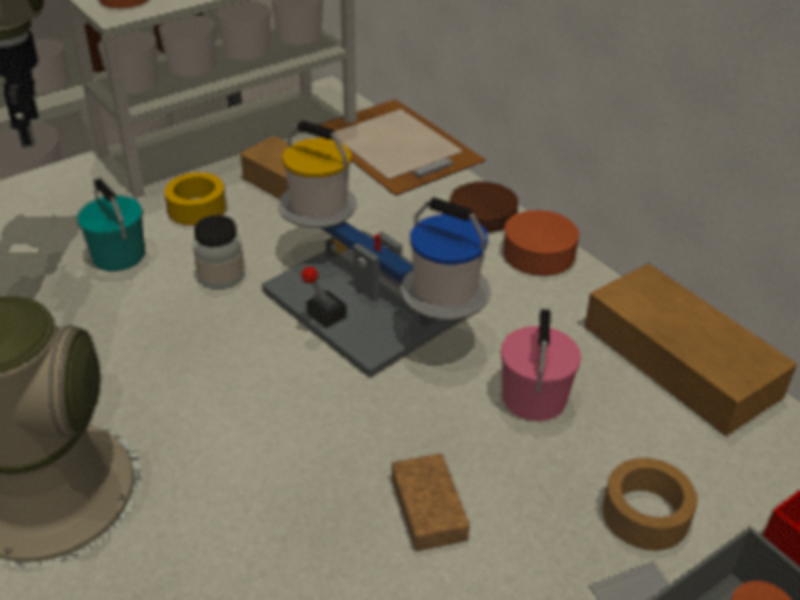

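View pics/top0c.png

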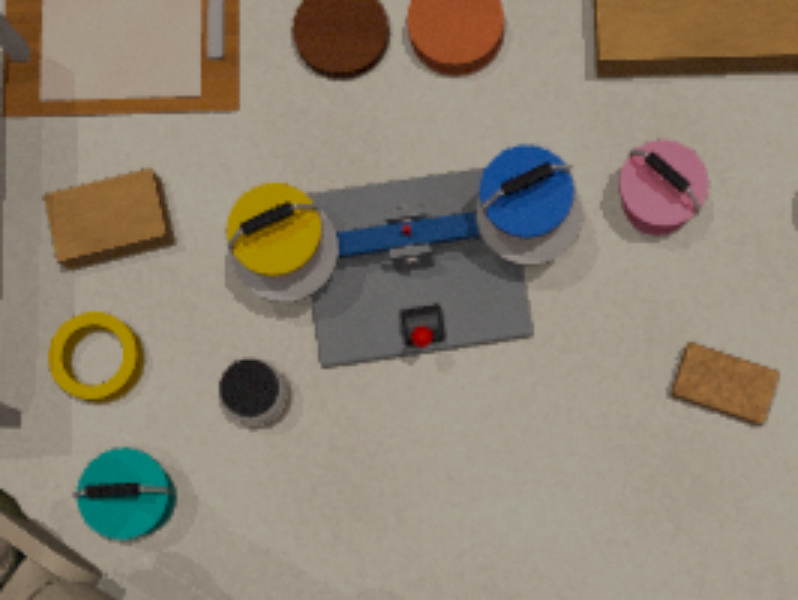

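The side view shows the yellow-lidded tub's grip at (256,134), the blue one at (323,172) and the red knob at (255,207). The top view puts them at about (199,183), (285,170) and (251,222).

Possible mix-ups: pink tub, side (374,233) / top (332,167); turquoise tub, side (151,163) / top (147,274); small red dot on the beam, top (245,187). By the description I choose the yellow and blue lids standing on the pans; the two crops confirm this.

Run:
```python
from h import *
S,T=[cv2.imread(f"pics/{c}0.png").astype(int) for c in("side","top")]
def blob(im,f,c,r=14):
    b,g,rr=im[:,:,0],im[:,:,1],im[:,:,2];m=f(b,g,rr)
    yy,xx=np.mgrid[:420,:560];m&=(abs(yy-c[1])<r)&(abs(xx-c[0])<r)
    y,x=np.nonzero(m);return np.c_[x,y].astype(np.float32)
red=lambda b,g,r:(r>130)&(g<70)&(b<80)
blk=lambda b,g,r:(r<60)&(g<60)&(b<60)
a,b=blob(S,red,(255,207)),blob(T,red,(251,222));print("knob",len(a),len(b),a.mean(0),b.mean(0),tri(a.mean(0),b.mean(0)),atz("top",b.mean(0),113))
G={}
for n,s,t in(("blue",(324,173),(286,170)),("yellow",(257,135),(199,183))):
    a,b=blob(S,blk,s),blob(T,blk,t)
    p,e=tri(a.mean(0),b.mean(0))
    P=np.array([atz("top",q,245)[:2] for q in b]);w,v=np.linalg.eigh(np.cov(P.T));G[n]=p
    print(n,len(a),len(b),a.mean(0),b.mean(0),p.round(1),round(e,1),P.mean(0),"bar yaw",np.arctan2(v[1,1],v[0,1]),np.sqrt(w*12))
d=G["yellow"]-G["blue"];print("scale yaw",np.arctan2(-d[0],d[1]),(G["yellow"]+G["blue"])/2,np.hypot(*d[:2]))
for q in((322,365),(532,335),(505,168),(312,192)): print(atz("top",np.array(q)/3+[110,110],20).round(0))
for l in("jar",):
  for c in("top",): print(l,[(atz(c,d["xy"],0).round(),d["score"]) for d in spot_point(c,l)])
print(R.from_quat(np.roll(sense()["ee_rot"],-1)).as_matrix().round(3))
```

```text
Traceback (most recent call last):
  File "h.py", line 12, in tri
    (e1,d1),(e2,d2)=ray("side",a),ray("top",b)
                    ~~~^^^^^^^^^^
  File "h.py", line 8, in ray
    d=np.array(m["rotation"])@np.array([u[0],u[1],1]);return np.array(m["eye"]),d/np.linalg.norm(d)
      ~~~~~~~~~~~~~~~~~~~~~~~^~~~~~~~~~~~~~~~~~~~~~~~
ValueError: matmul: Input operand 1 has a mismatch in its core dimension 0, with gufunc signature (n?,k),(k,m?)->(n?,m?) (size 3 is different from 4)
```

```bash
sed -i 's/np.array(m\["rotation"\])@np/R.from_quat(np.roll(m["rotation"],-1)).as_matrix()@np/' h.py
cat > m.py <<'E'
from h import *
S,T=[cv2.imread(f"pics/{c}0.png").astype(int) for c in("side","top")]
def blob(im,f,c,r=14):
    b,g,rr=im[:,:,0],im[:,:,1],im[:,:,2];m=f(b,g,rr)
    yy,xx=np.mgrid[:420,:560];m&=(abs(yy-c[1])<r)&(abs(xx-c[0])<r)
    y,x=np.nonzero(m);return np.c_[x,y].astype(np.float32)
red=lambda b,g,r:(r>130)&(g<70)&(b<80)
blk=lambda b,g,r:(r<60)&(g<60)&(b<60)
a,b=blob(S,red,(255,207)),blob(T,red,(251,222));print("knob",len(a),len(b),a.mean(0),b.mean(0),tri(a.mean(0),b.mean(0)),atz("top",b.mean(0),113))
G={}
for n,s,t in(("blue",(324,173),(286,170)),("yellow",(257,135),(199,183))):
    a,b=blob(S,blk,s),blob(T,blk,t)
    p,e=tri(a.mean(0),b.mean(0))
    P=np.array([atz("top",q,245)[:2] for q in b]);w,v=np.linalg.eigh(np.cov(P.T));G[n]=p
    print(n,len(a),len(b),a.mean(0),b.mean(0),p.round(1),round(e,1),P.mean(0),"bar yaw",np.arctan2(v[1,1],v[0,1]),np.sqrt(w*12))
d=G["yellow"]-G["blue"];print("scale yaw",np.arctan2(-d[0],d[1]),(G["yellow"]+G["blue"])/2,np.hypot(*d[:2]))
for q in((322,365),(532,335),(505,168),(312,192)): print(atz("top",np.array(q)/3+[110,110],20).round(0))
for l in("jar",):
  for c in("top",): print(l,[(atz(c,d["xy"],0).round(),d["score"]) for d in spot_point(c,l)])
print(R.from_quat(np.roll(sense()["ee_rot"],-1)).as_matrix().round(3))
E
python3 m.py
```

```text
knob 17 24 [254.11765 205.41176] [250.125   221.33333] (array([449.19170365,  67.03731655, 119.11728441]), np.float64(2.517323819289473)) [451.44032905  66.90841194 113.        ]
blue 128 77 [325.2422  174.07812] [285.27274 169.44156] [603.9 -63.  243. ] 0.1 [603.38913334 -63.04015765] bar yaw 1.9846497225863415 [15.48201248 60.07461248]
yellow 96 78 [256.60416 134.13542] [198.55128 182.60257] [565.3 232.2 243.7] 3.1 [566.42217606 231.4132658 ] bar yaw 1.9778876500784557 [15.37017033 59.38003168]
scale yaw 0.1299941019076261 [584.57718044  84.59732635 243.34985986] 297.7625480887745
[432. 196.  20.]
[462. -68.  20.]
[680. -40.  20.]
[656. 207.  20.]
jar [(array([395., 277.,   0.]), 0.69), (array([637., 474.,   0.]), 0.37)]
[[-0.929  0.37  -0.   ]
 [ 0.37   0.929  0.   ]
 [ 0.    -0.    -1.   ]]
```

Emit:
step_arm(commands="0.7 -39.2 -29.6 0 0 0 -0.5;0.7 -39.2 -29.6 0 0 0 -0.5;0.7 -39.2 -29.6 0 0 0 -0.5;0.7 -39.2 -29.6 0 0 0 -0.5;0.7 -39.2 -29.6 0 0 0 -0.5;0.7 -39.2 -29.6 0 0 0 -0.5;0.7 -39.2 -29.6 0 0 0 -0.5;0.7 -39.2 -29.6 0 0 0 -0.5;0.7 -39.2 -29.6 0 0 0 -0.5;0.7 -39.2 -29.6 0 0 0 -0.5;0.7 -39.2 -29.6 0 0 0 -0.5;0.7 -39.2 -29.6 0 0 0 -0.5;0.7 -39.2 -29.6 5 0 0 -0.5;0.7 -39.2 -29.6 8 0 0 -0.5;0.7 -39.2 -29.6 8 0 0 -0.5;0.7 -39.2 -29.6 8 0 0 -0.5", newtons=25)

```text
time_s: 2.08
eef_pos: [448.4, 67.9, 168.1]
ee_rot: [-0.002, -0.06, 0.998, 0.0]
force: [0.6, 0.3, 0.7]
grip_width: 0.697
grip_force: 0.0
```

Emit:
step_arm(commands="0.7 0 0 3 0 0 0;0.7 0 0 5.4 0 0 0;0.7 0 0 5.4 0 0 0;0 0 0 5.4 0 0 0;0 0 0 5.4 0 0 0;0 0 0 5.4 0 0 0;0 0 0 5.4 0 0 0;0 0 0 5.4 0 0 0", newtons=25)

```text
time_s: 2.75
eef_pos: [450.4, 66.6, 116.9]
ee_rot: [0.002, -0.061, 0.998, -0.002]
force: [-2.0, -9.3, 9.8]
grip_width: 0.282
grip_force: 24.1
```

Run:
```python
from h import *
im=capture("side");cv2.imwrite("pics/side1.png",cv2.resize(im[90:290,160:420,::-1],None,fx=3,fy=3))
s=sense();print(s["grip_width"],s["grip_force"],s["force"])
```

```text
0.2812569008257733 24.06963050365448 [-2.5594391  -9.23919442  9.45333823]
```

View pics/side1.png

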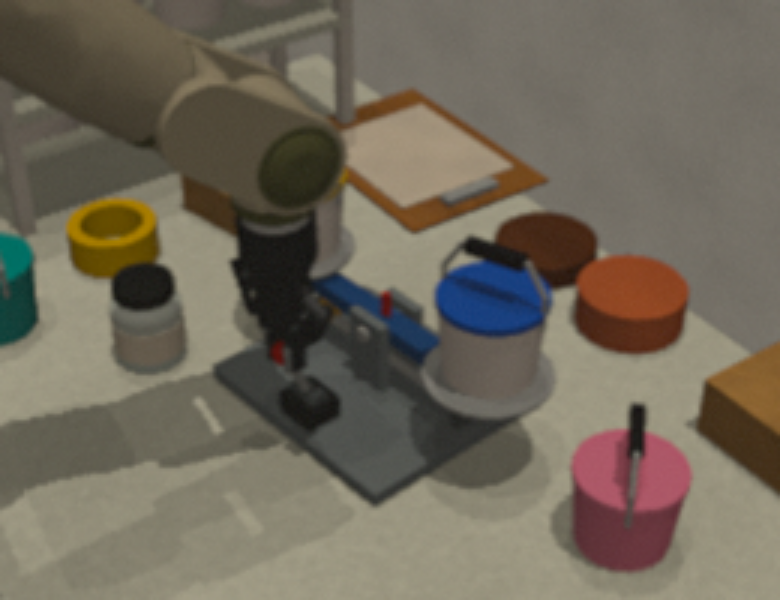

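Emit:
step_arm(commands="0 -0.5 0 -0.2 0 0 0;0 -1.0 0 -0.4 0 0 0;0 -2.1 0 -0.65 0 0 0;0 -3.2 0 -0.75 0 0 0;0 -4.4 0 -0.65 0 0 0;0 -5.5 0 -0.4 0 0 0;0 -6.3 0 -0.1 0 0 0;0 -6.4 0 0 0 0 0;0 -6.4 0 0 0 0 0;0 -6.4 0 0 0 0 0;0 -6.4 0 0 0 0 0;0 -6.4 0 0 0 0 0;0 -6.4 0 0 0 0 0;0 -6.4 0 0 0 0 0;0 -6.4 0 0 0 0 0;0 -6.4 0 0 0 0 0;0 -6.4 0 0 0 0 0;0 -6.4 0 0 0 0 0;0 -6.4 0 0 0 0 0;0 -6.4 0 0 0 0 0")

```text
time_s: 4.47
eef_pos: [514.1, 74.5, 116.6]
ee_rot: [0.002, -0.061, 0.998, -0.001]
force: [3.9, -7.0, 1.3]
grip_width: 0.28
grip_force: 24.5
```

Emit:
step_arm(commands="0 0 0 0 0 0 0;0 0 0 0 0 0 0;0 0 0 0 0 0 0;0 0 0 0 0 0 0;0 0 0 0 0 0 0;0 0 0 0 0 0 0;0 0 0 0 0 0 0;0 0 0 0 0 0 0;0 0 0 0 0 0 0;0 0 0 0 0 0 0;0 0 0 0 0 0 0;0 0 0 0 0 0 0")

```text
time_s: 5.47
eef_pos: [514.1, 74.5, 116.6]
ee_rot: [0.002, -0.061, 0.998, -0.001]
force: [2.6, -6.4, 1.6]
grip_width: 0.284
grip_force: 24.5
```

Run:
```python
from h import *
im=capture("side");cv2.imwrite("pics/side2.png",cv2.resize(im[90:290,160:420,::-1],None,fx=3,fy=3))
t=capture("top");cv2.imwrite("pics/top2f.png",t[:,:,::-1])
for l in("tub_blue_center","tub_yellow_center","tub_blue_grip","tub_yellow_grip"):
    print(l,[(np.round(d["xy"],1).tolist(),round(d["score"],2)) for d in spot_point("side",l)])
s=sense();print(s["time_s"],s["grip_width"],s["grip_force"],s["force"])
```

```text
tub_blue_center [([321.7, 195.3], 0.71), ([327.8, 164.0], 0.63), ([369.0, 253.6], 0.59), ([200.0, 172.6], 0.52)]
tub_yellow_center [([155.9, 192.3], 0.93), ([258.8, 165.3], 0.62)]
tub_blue_grip [([326.3, 167.1], 0.75), ([371.1, 231.7], 0.68), ([239.0, 158.4], 0.45)]
tub_yellow_grip [([150.4, 162.3], 0.97), ([256.9, 137.7], 0.9), ([422.8, 329.8], 0.45)]
5.7667 0.2833340667949087 24.484393894672394 [ 3.02897141 -6.99729748  1.68129205]
```

View pics/side2.png

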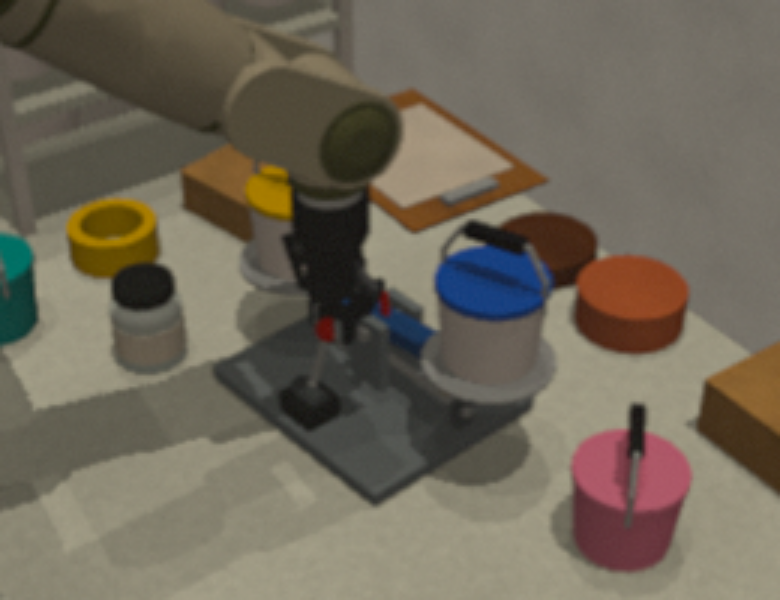

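The lever knob now leans to +x at (327,330). The blue tub is up (grip from row 253 to 237 in the crop) and the yellow tub is down, so yellow is heavier. I'll check that the tip is complete.

Run:
```python
from h import *
b=capture("side")[:,:,::-1].astype(int);yy,xx=np.mgrid[:420,:560]
m=(b.max(2)<60)&(abs(yy-169)<13)&(abs(xx-325)<14);c=np.array([xx[m].mean(),yy[m].mean()])
e,d=ray("side",c)
P=np.array([604,-63,243.])
# height at which the ray passes closest to the vertical through the start grip position
s=np.linalg.lstsq(np.c_[d,[0,0,-1]],P-e,rcond=None)[0];print(c,"dz",s[1])
```

```text
[325.2109375 168.59375  ] dz 17.863020900110136
```

Fully tipped (18 mm). Swinging the lever back.

Emit:
step_arm(commands="0 0.5 0 -0.2 0 0 0;0 1.0 0 -0.4 0 0 0;0 2.0 0 -0.65 0 0 0;0 3.2 0 -0.75 0 0 0;0 4.3 0 -0.65 0 0 0;0 5.4 0 -0.4 0 0 0;0 6.1 0 -0.15 0 0 0;0 6.5 0 0 0 0 0;0 6.6 0 0 0 0 0;0 6.6 0 0 0 0 0;0 6.6 0 0 0 0 0;0 6.6 0 0 0 0 0;0 6.6 0 0 0 0 0;0 6.6 0 0 0 0 0;0 6.6 0 0 0 0 0;0 6.6 0 0 0 0 0;0 6.6 0 0 0 0 0")

```text
time_s: 7.23
eef_pos: [448.7, 66.4, 116.7]
ee_rot: [0.003, -0.061, 0.998, -0.002]
force: [-0.4, -8.5, 5.7]
grip_width: 0.28
grip_force: 29.7
```

Emit:
step_arm(commands="0.7 0 0 0 0 0 0;0.7 0 0 0 0 0 0;0.7 0 0 0 0 0 0;0.7 0 0 0 0 0 0;0.7 0 0 0 0 0 0;0.7 0 0 -4 0 0 0;0.7 0 0 -8 0 0 0;1 0 0 -12 0 0 0;1 0 0 -16 0 0 0;1 0 0 -20 0 0 0;1 0 0 -20 0 0 0")

```text
time_s: 8.15
eef_pos: [448.6, 67.6, 321.6]
ee_rot: [0.006, -0.061, 0.998, -0.001]
force: [0.7, -0.9, 0.4]
grip_width: 1.001
grip_force: 0.0
```

Run:
```python
from h import *
a=capture("side");b=capture("top")
cv2.imwrite("pics/side3.png",np.hstack([cv2.resize(x[:,:,::-1],None,fx=2.2,fy=2.2,interpolation=cv2.INTER_CUBIC) for x in(a[100:300,180:360],b[120:320,170:350])]))
S,T=a[:,:,::-1].astype(int),b[:,:,::-1].astype(int);yy,xx=np.mgrid[:420,:560]
def c(im,f,p,r=13):
    m=f(im)&(abs(yy-p[1])<r)&(abs(xx-p[0])<r);return np.array([xx[m].mean(),yy[m].mean()]),m.sum()
blk=lambda i:i.max(2)<60
red=lambda i:(i[:,:,2]>130)&(i[:,:,1]<70)&(i[:,:,0]<80)
print("was 325.2,174.1 / 256.6,134.1 / knob 254.1 205.4, top 250.1 221.3");
for x in(c(S,blk,(325,173)),c(S,blk,(257,135)),c(S,red,(255,207)),c(T,red,(251,222))):print(x)
```

```text
was 325.2,174.1 / 256.6,134.1 / knob 254.1 205.4, top 250.1 221.3
(array([325.376, 174.096]), np.int64(125))
(array([258.84057971, 132.32608696]), np.int64(414))
(array([nan, nan]), np.int64(0))
(array([248.66666667, 221.        ]), np.int64(3))<stdin>:6: RuntimeWarning: Mean of empty slice.
  ret = ret.dtype.type(ret / rcount)
```

View pics/side3.png

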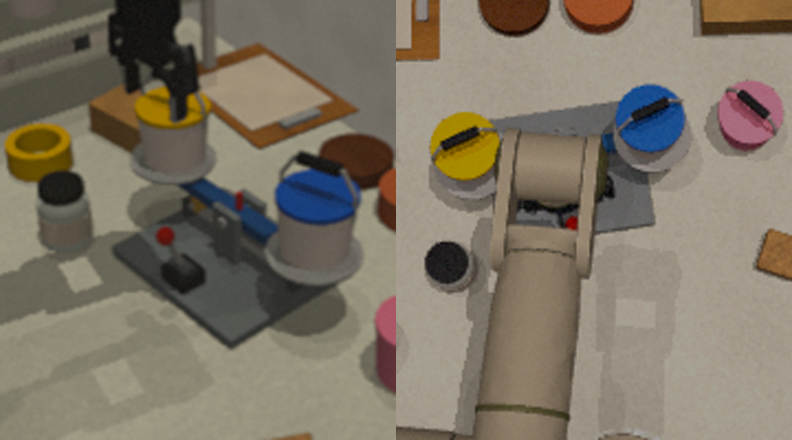

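The knob is back at side pixel (255,207) and the blue tub is back at its starting pixel, so the beam is arrested level. Next, over to the yellow tub.

Emit:
step_arm(commands="1 -13.6 14.9 0 0 0 1.285;1 -13.6 14.9 0 0 0 1.285;1 -13.6 14.9 0 0 0 1.285;1 -13.6 14.9 0 0 0 1.285;1 -13.6 14.9 0 0 0 1.285;1 -13.6 14.9 0 0 0 1.285;1 -13.6 14.9 0 0 0 1.285;1 -13.6 14.9 0 0 0 1.285;1 -13.6 14.9 0 0 0 1.285;1 -13.6 14.9 0 0 0 1.285;1 -13.6 14.9 0 0 0 1.285;1 -13.6 14.9 0 0 0 1.285;1 -13.6 14.9 3 0 0 1.285;1 -13.6 14.9 3 0 0 1.285;1 -13.6 14.9 3 0 0 1.285")

```text
time_s: 9.5
eef_pos: [563.3, 231.8, 282.6]
ee_rot: [-0.002, 0.549, 0.836, -0.002]
force: [0.4, 0.5, -0.2]
grip_width: 0.998
grip_force: 0.0
```

Run:
```python
from h import *
a=capture("side");b=capture("top")
cv2.imwrite("pics/side4.png",np.hstack([cv2.resize(x[:,:,::-1],None,fx=4,fy=4,interpolation=cv2.INTER_CUBIC) for x in(a[80:200,210:310],b[130:250,150:250])]))
s=sense();print(s["eef_pos"],R.from_quat(np.roll(s["ee_rot"],-1)).as_matrix().round(3),s["joints"])
```

```text
[564.06964805 231.96989173 285.01110729] [[-0.397  0.918  0.   ]
 [ 0.918  0.397  0.   ]
 [-0.     0.    -1.   ]] [ 1.98288182e-01  4.85309100e-01  1.15422456e+00  3.22043445e-05
  1.50167558e+00 -2.09660478e-01]
```

View pics/side4.png

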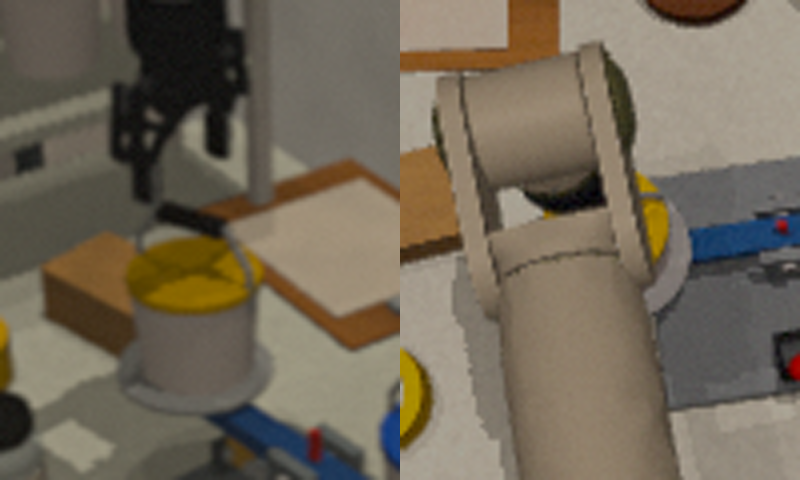

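The open fingers straddle the yellow grip bar, which is at (190,220) in the crop. Descending and gripping.

Emit:
step_arm(commands="1 0 0.1 2 0 0 0;1 0 0.1 3.3 0 0 0;1 0 0.1 4.2 0 0 0;1 0 0.1 4.2 0 0 0;1 0 0.1 4.2 0 0 0;0 0 0.1 4.2 0 0 0;0 0 0.1 4.2 0 0 0;0 0 0.1 4.2 0 0 0;0 0 0.1 4.2 0 0 0;0 0 0.1 4.2 0 0 0;0 0 0.1 4.2 0 0 0;0 0 0.1 4.2 0 0 0;0 0 0.1 4.2 0 0 0;0 0 0.1 4.2 0 0 0", newtons=60)

```text
time_s: 10.77
eef_pos: [565.1, 232.4, 242.6]
ee_rot: [0.0, 0.55, 0.835, 0.0]
force: [1.9, 0.9, 2.7]
grip_width: 0.163
grip_force: 60.5
```

Emit:
step_arm(commands="0 0 0 -0.3 0 0 0;0 0 0 -0.8 0 0 0;0 0 0 -1.5 0 0 0;0 0 0 -2.3 0 0 0;0 0 0 -3.1 0 0 0;0 0 0 -3.9 0 0 0;0 0 0 -4.7 0 0 0;0 0 0 -5.5 0 0 0;0 0 0 -6.3 0 0 0;0 0 0 -7.1 0 0 0;0 0 0 -7.6 0 0 0;0 0 0 -8 0 0 0;0 0 0 -8 0 0 0;0 0 0 -8 0 0 0;0 0 0 -8 0 0 0;0 0 0 -8 0 0 0;0 0 0 -8 0 0 0;0 0 0 -8 0 0 0;0 0 0 -8 0 0 0;0 0 0 -8 0 0 0")

```text
time_s: 12.43
eef_pos: [564.8, 232.3, 322.3]
ee_rot: [-0.0, 0.55, 0.835, -0.0]
force: [0.9, -0.0, -6.0]
grip_width: 0.166
grip_force: 59.5
```

Run:
```python
from h import *
a=capture("side")
cv2.imwrite("pics/side5.png",cv2.resize(a[80:280,180:400,::-1],None,fx=3,fy=3,interpolation=cv2.INTER_CUBIC))
s=sense();print(s["eef_pos"],s["force"],s["wrist_torque"],s["grip_width"],s["grip_force"])
```

```text
[564.83985024 232.30169201 322.26408967] [-0.36744499 -1.15495154 -4.92554634] [-0.01172058  0.03923685  0.06071186] 0.1611907837949923 59.46863114833832
```

View pics/side5.png

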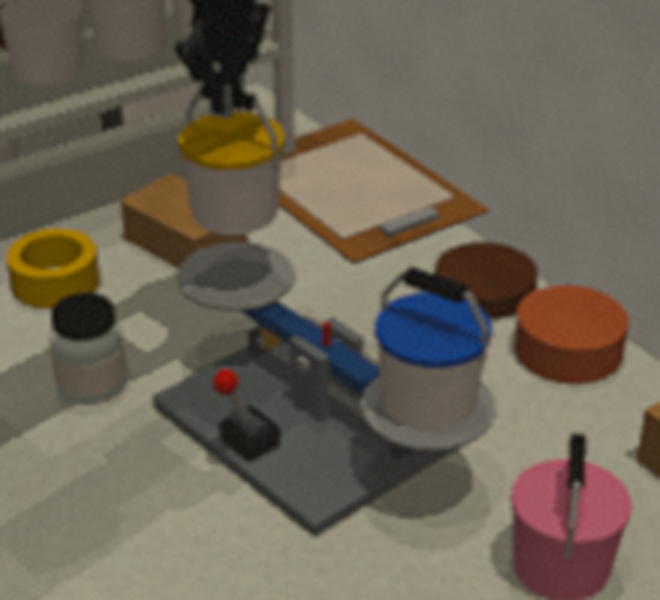

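The yellow tub hangs level at (230,170), clear of its empty pan. The blue tub stands on its own pan, the lever is back at (225,380), and the beam is level.

```bash
python3 -c "
from rig import *
print(finish_job())"
```

```text
the job is handed in; nothing more can be done
None
```

The job is handed in: the scale tipped fully to show the yellow-lidded tub is heavier, the lever went back to arrest the beam level, and the arm finished holding that tub about 8 cm above its pan, with the blue tub still standing on its own (no verdict was returned).

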